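Set the stock tags of the spare-parts bins

TASK

Spare-parts bins on the rack have been refilled and used up since their tags were last set: put the flip tags on the rail in front of them right, so that every bin heaped full to the rim has its tag lying green face up and every bin that is empty or nearly so has its tag lying red face up. Push each wrong tag over its hinge with a fingertip, and do not shift or pick up the bins or anything else on the bench.

Things in the scene. Friction and masses are not known exactly. Their poses are not given: they have to be found in the camera images.
- rack: Grey steel bin rack fixed to the bench, 420 mm wide. A rail along its front (robot side; top 66 mm above the bench, 22 mm wide) carries four flip tags; behind are four bin lanes 100 mm apart. Origin on the bench below the middle of the hinge line; x points to the bins, y along the rail. 55 mm are free between a tag leaning back and the bins. Which tag and which bin stands where varies.
- tag_a (a joint): Flip tag a: stiff plate 56 mm wide, 3.6 thick, 58 from pin to free edge (7 mm white bead), 30 g, on a level pin along the rail. At 0 it leans to the robot, green face up; at 2.374 rad to the bins, red face up; both rest 22 deg above level on stops, upright is 1.187. Past upright it falls over. Its outer 30 mm stand free: a fingertip outside and just below the edge, moved in and up, turns it.
- tag_a_hinge (a point): Middle of the hinge pin of tag a, 82 mm above the bench; axes as the rack's (y along the pin, x to the bins). With the tag at rest, the bead at its free edge lies 54 mm out from the pin, to the robot or to the bins, and 22 mm above it. The hinge ears, 68 mm apart over the outside, reach 4 mm above the pin.
- tag_a_place (a point): Middle of the bin lane that tag a speaks for, on the rack's floor 195 mm straight behind its hinge.
- tag_b (a joint): Flip tag b: stiff plate 56 mm wide, 3.6 thick, 58 from pin to free edge (7 mm white bead), 30 g, on a level pin along the rail. At 0 it leans to the robot, green face up; at 2.374 rad to the bins, red face up; both rest 22 deg above level on stops, upright is 1.187. Past upright it falls over. Its outer 30 mm stand free: a fingertip outside and just below the edge, moved in and up, turns it.
- tag_b_hinge (a point): Middle of the hinge pin of tag b, 82 mm above the bench; axes as the rack's (y along the pin, x to the bins). With the tag at rest, the bead at its free edge lies 54 mm out from the pin, to the robot or to the bins, and 22 mm above it. The hinge ears, 68 mm apart over the outside, reach 4 mm above the pin.
- tag_b_place (a point): Middle of the bin lane that tag b speaks for, on the rack's floor 195 mm straight behind its hinge.
- tag_c (a joint): Flip tag c: stiff plate 56 mm wide, 3.6 thick, 58 from pin to free edge (7 mm white bead), 30 g, on a level pin along the rail. At 0 it leans to the robot, green face up; at 2.374 rad to the bins, red face up; both rest 22 deg above level on stops, upright is 1.187. Past upright it falls over. Its outer 30 mm stand free: a fingertip outside and just below the edge, moved in and up, turns it.
- tag_c_hinge (a point): Middle of the hinge pin of tag c, 82 mm above the bench; axes as the rack's (y along the pin, x to the bins). With the tag at rest, the bead at its free edge lies 54 mm out from the pin, to the robot or to the bins, and 22 mm above it. The hinge ears, 68 mm apart over the outside, reach 4 mm above the pin.
- tag_c_place (a point): Middle of the bin lane that tag c speaks for, on the rack's floor 195 mm straight behind its hinge.
- tag_d (a joint): Flip tag d: stiff plate 56 mm wide, 3.6 thick, 58 from pin to free edge (7 mm white bead), 30 g, on a level pin along the rail. At 0 it leans to the robot, green face up; at 2.374 rad to the bins, red face up; both rest 22 deg above level on stops, upright is 1.187. Past upright it falls over. Its outer 30 mm stand free: a fingertip outside and just below the edge, moved in and up, turns it.
- tag_d_hinge (a point): Middle of the hinge pin of tag d, 82 mm above the bench; axes as the rack's (y along the pin, x to the bins). With the tag at rest, the bead at its free edge lies 54 mm out from the pin, to the robot or to the bins, and 22 mm above it. The hinge ears, 68 mm apart over the outside, reach 4 mm above the pin.
- tag_d_place (a point): Middle of the bin lane that tag d speaks for, on the rack's floor 195 mm straight behind its hinge.
- bin_rollers_mid (a point): Blue plastic picking bin 144 mm long (rack's x), 90 wide, 75 high, front wall 45 high, loose in its lane; FULL: heaped to the rim with black print rollers on steel shafts (top of heap 78 mm). The point is its centre, half-way up.
- bin_batteries_mid (a point): Blue plastic picking bin 144 mm long (rack's x), 90 wide, 75 high, front wall 45 high, loose in its lane; FULL: heaped to the rim with orange and white battery packs (top of heap 88 mm). The point is its centre, half-way up.
- bin_keypads_mid (a point): Blue plastic picking bin 144 mm long (rack's x), 90 wide, 75 high, front wall 45 high, loose in its lane; NOT full: only two black keypads left on its floor. The point is its centre, half-way up.
- bin_empty_mid (a point): Blue plastic picking bin 144 mm long (rack's x), 90 wide, 75 high, front wall 45 high, loose in its lane; EMPTY. The point is its centre, half-way up.
- terminal: Dark card terminal 170 x 78 x 50 mm lying on the bench. Bystander, not to be moved. Origin at the middle of its underside.
- spray: White spray bottle with a green head, 82 mm across, 240 high, standing. Bystander, not to be moved. Origin at the middle of its underside.
- paper_roll: White receipt-paper roll 56 mm across, 57 high, standing. Bystander, not to be moved. Origin at the middle of its underside.
- battery: Orange and white battery pack 50 x 34 x 12 mm lying in front of the rail. Bystander, not to be moved. Origin at the middle of its underside.
- keypad: Black keypad 62 x 46 x 8 mm lying in front of the rail. Bystander, not to be moved. Origin at the middle of its underside.
- driver: Screwdriver lying on the bench. Bystander, not to be moved. Origin at the middle of its underside.
- cleaner: Amber bottle 56 mm across, 110 high, standing. Bystander, not to be moved. Origin at the middle of its underside.
There are look-alikes about, which are no part of the job. What is shaped like the part that bears bin_rollers_mid but yellow is not meant.

How it is judged:
By the outcome, as a careful person would: the job done as asked, in the order asked, and still so for the second after the job is handed in, with the robot touching nothing.
It also fails if it takes over 48 s, if anything falls off the work surface, if the arm or the gripper's body presses on something with over 40 N, if the wrist force passes 120 N, or if a joint passes its speed limit or range.

ROBOT

A 6-joint arm with a two-finger parallel gripper is mounted at the origin on the work surface. World frame = base frame: x ahead of the robot, y to its left, z up, the work surface at z = 0. Lengths are in m, angles in degrees, forces in N, time in s.
With the tool pointing down it reaches from about 0.425 to 0.95 m from the base axis. Payload 3.5 kg.
Tool frame: the origin (TCP) lies at the very end of the fingers, on their centre line; the grasp point (between the pads) lies grip_point_offset behind it (grip_point_offset is the distance from the TCP to the grasp point, in m); z points along the fingers, y is the direction in which the jaws open and shut (so a half turn about z gives the same grasp; the last joint's range is limited). The gripper opens to 85 mm and grips with 20 to 120 N. Pads are 22 mm wide; open, the fingers measure 114 mm over their backs; the gripper's body (76 mm by 85 mm) begins 54 mm behind the grasp point. The pads swing forward as they close: fully open they stand 13 mm farther back than shut.
Start: joints at [-8.594, 16.404, 90.338, -0, 73.258, -8.594], TCP at [0.675, 0, 0.231] pointing down, gripper open.
Joint ranges: [-158.93, 158.93], [-51.34, 127.21], [12.03, 142.37], [-87.48, 267.48], [13.55, 161.25], [-162.69, 162.69]. Speed limits (degrees/s): [159.86, 159.86, 180, 180, 180, 180].

INTERFACE

Orientations are given as [roll, pitch, yaw] about the fixed x, y, z axes, in that order (R = Rz(yaw) Ry(pitch) Rx(roll)).
In Python, from cell import * gives the robot as it stands.
- The arm moves only by the tool servo_tool, never from a script. Its argument "moves" is a list of rows, each an object with "gripper": the opening in per cent of the stroke, from 0 (shut) to 100 (fully open); "linear": the shift along the world's x, y, z in units of 50 mm (1.0 is 50 mm), a list of three; "turn": the turn, a rotation vector about the world's x, y, z in units of 6 degrees (1.0 is 6 degrees), a list of three. In form: [{"gripper": gripper, "linear": [dx, dy, dz], "turn": [ax, ay, az]}, ...]. A call has 1 to 10 rows; each row shifts and turns the pose as measured when the row begins; what a row does not reach is not made up. A row lasts 1/8 s, in which the tool goes at most 62.5 mm and 10.7 degrees, less where a joint would pass 70% of its speed; a pose out of reach is approached as far as the arm can. A call is refused whole if a number of a shift passes 1 or a number of a turn 1, either way. A call with a gripper value outside its range is refused whole. The fingers move at their own pace and stop on an object; "force" is the grip in N (left out, the last holds). Time passes only in rows, so rows that do not move let the fingers close. It gives the time, the measured TCP pose, the force and the opening at its end, in the units of the state.
- state(): the state, without advancing time (a new reading comes with each control period).
- snapshot(name): name is "scene" or "side" or "wrist"; returns (picture, depth): 420x560x3 uint8, blue, green, red; 420x560 float32, m along the optical axis (not along the pixel's ray), 0 where there is no reading.
- camera_info(name): a dict with "fovy" (degrees; the focal length in pixels is half the picture's height over the tangent of half this angle, whatever the lens; pixels are square), "cx", "cy" (the principal point, pixels), "D" ([k1, k2, p1, p2, k3] as OpenCV has them; the pictures are not rectified), "rvec" (rotation vector, rad) and "tvec" (3), from world to camera coordinates, as OpenCV has them. Camera axes: x right, y down, z forward; pixel columns grow to the right and rows downward; lengths in m; the calibration is good to about 2 mm. A picture is of the moment at which its call begins: read the wrist's pose just before it. camera_info takes no time and is no camera call; for the wrist camera it gives the pose at the moment of the call.
- sign_off(): hands the job in, once; it reports no verdict.
The state is a dict: "t": time; "q": joint angles; "qvel": joint speeds; "tau": joint torques, N m; "position": TCP position; "ee_rot": TCP orientation; "ft_force": force on the tool from outside, world axes, zero at the start; "wrist_torque": the same for the moment, N m; "opening": finger opening in m.
Only numpy, scipy, OpenCV 4.12 (cv2) and the standard library are available. Lean on these libraries where they do the work, as an engineer would, in place of code of your own. Each camera call takes 0.05 s, during which the arm holds its last target. There are 200 camera calls.

## Working session

There is one attempt and no reset: what is moved stays moved. The work goes in short steps, Python scripts to look and compute and a tool call to move; the robot and the scene stay as the last step left them, time stands still between calls to the robot, and variables do not carry over. Pictures are saved under pics/ and viewed, about 8 in all and at most 12, crops included, and the job is handed in when it is done.

Besides the shell and the picture viewer there is one more tool, called after "Request:" as name(argument=value, ...), one argument or row to a line, values as JSON. servo_tool: Moves the arm, as the interface text tells. Its arguments: {"type":"object","properties":{"moves":{"type":"array","items":{"type":"object","properties":{"gripper":{"type":"number"},"linear":{"type":"array","items":{"type":"number"}},"turn":{"type":"array","items":{"type":"number"}}}}},"force":{"type":"number"}},"required":["moves"]}

```bash
ls; mkdir -p pics
cat > h.py <<'E'
from cell import *
import numpy as np, cv2
def cam(n):
    c=camera_info(n); f=210/np.tan(np.radians(c['fovy'])/2)
    K=np.array([[f,0,c['cx']],[0,f,c['cy']],[0,0,1]]); R=cv2.Rodrigues(np.array(c['rvec'],float))[0]
    return K,np.array(c['D'],float),R,np.array(c['tvec'],float).ravel()
def pts(C,px,depth):  # pixels + depth -> world
    K,D,R,t=C; u=cv2.undistortPoints(np.array(px,float).reshape(-1,1,2),K,D).reshape(-1,2)
    d=np.array(depth,float).reshape(-1,1); return (np.c_[u,np.ones(len(u))]*d-t)@R
def plane(C,px,z):
    K,D,R,t=C; u=cv2.undistortPoints(np.array(px,float).reshape(-1,1,2),K,D).reshape(-1,2)
    d=np.c_[u,np.ones(len(u))]@R; o=-R.T@t; return o+d*((z-o[2])/d[:,2:])
def proj(C,P):
    K,D,R,t=C; return cv2.projectPoints(np.array(P,float).reshape(-1,1,3),cv2.Rodrigues(R)[0],t,K,D)[0].reshape(-1,2)
E
python3 - <<'E'
from h import *
s=state(); print(s['t'],s['position'],s['ee_rot'])
for n in('scene','side'):
    p,d=snapshot(n); cv2.imwrite(f'pics/{n}0.png',p); np.save(f'{n}0.npy',d)
    C=cam(n); print(n,-C[2].T@C[3], (d>0).mean())
E
```

```text
pics
0.0 [6.74344354e-01 1.47747849e-04 2.29952675e-01] [-1.79866685e+02 -2.00461175e-02  9.00015078e+01]
scene [ 0.95582091 -0.55455929  1.11235323] 0.9959566326530612
side [0.1582134  0.91915151 1.02645094] 0.9957950680272109
```

View pics/scene0.png

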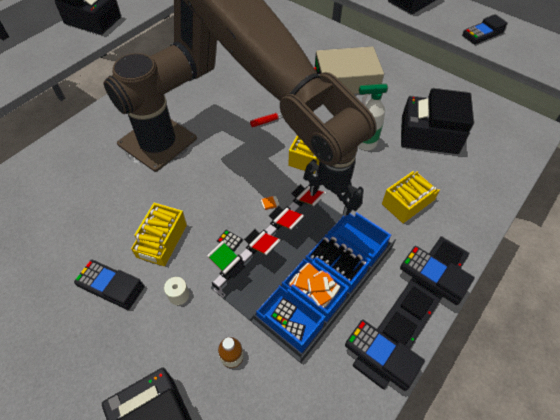

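View pics/side0.png

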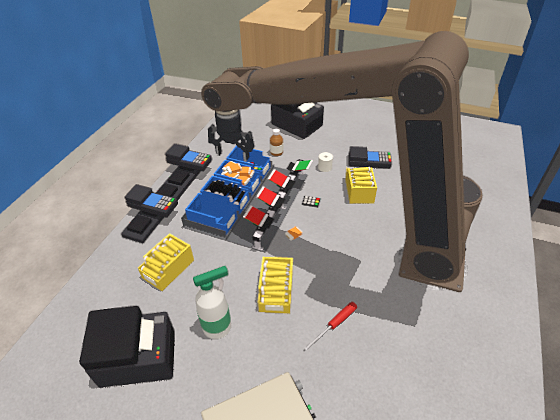

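Scene view: the bins from near to far are keypads (285,318), batteries (315,285), rollers (338,257) and empty (362,235). The tags are green (223,257), red (265,243), red (289,218) and red (312,195). Look-alikes are the yellow bins at (160,230), (300,150) and (410,195), plus the loose keypad (232,240) and battery (268,202), all off the rail. So three tags look wrong: keypads needs red, batteries and rollers need green. Next I'll measure the tags and bins.

Run:
```python
from h import *
vis=[]
for n in('scene','side'):
    p=cv2.imread(f'pics/{n}0.png'); d=np.load(f'{n}0.npy'); C=cam(n)
    hsv=cv2.cvtColor(p,cv2.COLOR_BGR2HSV); H,S,V=cv2.split(hsv)
    yy,xx=np.mgrid[:420,:560]; W=pts(C,np.c_[xx.ravel(),yy.ravel()],d.ravel()).reshape(420,560,3)
    zone=(W[...,2]>.06)&(W[...,2]<.13)&(W[...,0]>.4)&(W[...,0]<1.)&(abs(W[...,1])<.4)
    for nm,m in(('red',((H<6)|(H>174))&(S>150)&(V>80)),('green',(H>50)&(H<75)&(S>150)),('blue',(H>100)&(H<120)&(S>150)),('white',(S<40)&(V>190))):
        k,l,st,ce=cv2.connectedComponentsWithStats((m&zone).astype(np.uint8))
        for i in range(1,k):
            if st[i,4]<25: continue
            P=W[l==i]; print(n,nm,ce[i].round(),st[i,4],'mean',P.mean(0).round(4),'z',np.percentile(P[:,2],[5,95]).round(3))
            if nm in('red','green'):
                pl=P-P.mean(0); nrm=np.linalg.svd(pl,full_matrices=False)[2][2]; print('   normal',(nrm*np.sign(nrm[2])).round(3))
    x0,y0,x1,y1=(195,170,405,360) if n=='scene' else (170,140,340,255)
    vis.append(cv2.resize(p[y0:y1,x0:x1],(560,int(560*(y1-y0)/(x1-x0)))))
v=np.vstack(vis); cv2.imwrite('pics/crop0.png',cv2.resize(v,None,fx=600/v.shape[0],fy=600/v.shape[0]))
```

```text
scene red [310. 197.] 145 mean [0.5747 0.0771 0.0962] z [0.087 0.104]
   normal [-0.396  0.033  0.918]
scene red [289. 218.] 241 mean [ 0.5701 -0.0164  0.0951] z [0.086 0.104]
   normal [-0.394  0.018  0.919]
scene red [264. 242.] 261 mean [ 0.5674 -0.1168  0.095 ] z [0.086 0.103]
   normal [-0.381  0.02   0.924]
scene red [361. 325.] 33 mean [ 0.8851 -0.1356  0.0708] z [0.067 0.076]
   normal [-0.225  0.131  0.966]
scene green [223. 256.] 389 mean [ 0.5106 -0.2151  0.0949] z [0.086 0.104]
   normal [ 0.376 -0.005  0.927]
scene green [352. 338.] 31 mean [ 0.8853 -0.1776  0.0704] z [0.066 0.074]
   normal [-0.587 -0.074  0.806]
scene blue [333. 279.] 2003 mean [ 0.7639 -0.0778  0.0755] z [0.062 0.084]
scene blue [433. 270.] 395 mean [0.9519 0.1063 0.0699] z [0.066 0.073]
scene blue [381. 349.] 535 mean [ 0.9517 -0.1572  0.07  ] z [0.067 0.073]
scene white [281. 214.] 37 mean [ 0.5426 -0.0161  0.0863] z [0.083 0.088]
scene white [296. 221.] 25 mean [ 0.5971 -0.0182  0.107 ] z [0.103 0.11 ]
scene white [270. 229.] 44 mean [ 0.5423 -0.0629  0.0665] z [0.064 0.069]
scene white [256. 238.]
[... 867 characters left out ...]
 215.] 203 mean [0.5693 0.0836 0.0958] z [0.088 0.104]
   normal [-0.365  0.     0.931]
side green [302. 165.] 86 mean [ 0.5074 -0.2129  0.0972] z [0.089 0.106]
   normal [ 0.385 -0.011  0.923]
side blue [217. 188.] 962 mean [ 0.7595 -0.0195  0.0755] z [0.062 0.084]
side blue [190. 156.] 106 mean [ 0.9493 -0.156   0.0712] z [0.068 0.075]
side blue [257. 152.] 44 mean [ 0.7097 -0.262   0.0721] z [0.062 0.083]
side blue [152. 199.] 149 mean [0.9502 0.1078 0.0704] z [0.067 0.074]
side white [226. 170.] 36 mean [ 0.7667 -0.1101  0.0854] z [0.066 0.096]
side white [286. 181.] 31 mean [ 0.5374 -0.1196  0.0843] z [0.074 0.088]
side white [275. 200.] 37 mean [ 0.5399 -0.0171  0.0843] z [0.073 0.09 ]
```

View pics/crop0.png

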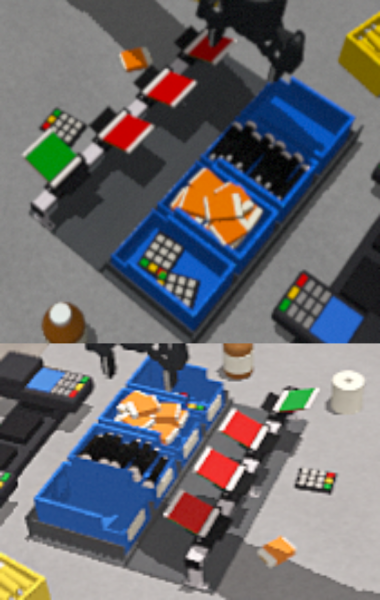

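The crop confirms it. From +y to −y the bins are empty, rollers, batteries and keypads; the tags are red, red, red and green.

| Lane | Hinge y (m) | Hinge x (m) | Correction |
|---|---|---|---|
| Rollers | −0.016 | 0.5425 | red → green |
| Batteries | −0.117 | 0.541 | red → green |
| Keypads | −0.216 | 0.538 | green → red |
| Empty | +0.083 | – | none, already right |

Bead heights measure 0.107 against 0.104 expected, which is good enough. I'll shut the fingers, tilt the tool about 24° so the face pushes in and up, and go behind the rollers tag first.

Request:
servo_tool(
  moves=[
    {"gripper":0,"linear":[-0.16,-0.06,-0.4],"turn":[0,1,0]},
    {"gripper":0,"linear":[-0.16,-0.06,-0.4],"turn":[0,1,0]},
    {"gripper":0,"linear":[-0.16,-0.06,-0.4],"turn":[0,1,0]},
    {"gripper":0,"linear":[-0.16,-0.06,-0.4],"turn":[0,1,0]},
    {"gripper":0,"linear":[-0.16,-0.06,-0.3],"turn":[0,0,0]},
    {"gripper":0,"linear":[0,0,0],"turn":[0,0,0]},
    {"gripper":0,"linear":[0,0,0],"turn":[0,0,0]},
  ],
)

```text
t: 0.98
position: [0.6313, -0.0149, 0.1311]
ee_rot: [-155.2, -0.1, 90.0]
ft_force: [-0.2, 0.5, 0.3]
opening: -0.0
```

Run:
```python
from h import *
s=state(); print(s['t'],s['position'],s['ee_rot'],s['opening'],s['ft_force'],grip_point_offset)
p,d=snapshot('side'); p2,d2=snapshot('wrist')
c=cv2.resize(p[110:250,170:340],(680,560)) 
P=np.array(s['position'])
u=proj(cam('side'),[P])[0]; cv2.circle(c,tuple(((u-[170,110])*4).astype(int).tolist()),4,(255,0,255),-1)
v=np.hstack([cv2.resize(c,(437,360)),cv2.resize(p2,(480,360))[:,:363]]); cv2.imwrite('pics/a.png',v)
```

```text
0.975 [ 0.63133568 -0.01489718  0.13107134] [-1.55163514e+02 -5.53483899e-02  9.00104067e+01] -2.859370635530596e-05 [-0.15345148  0.46337054  0.30725532] 0.0187
```

View pics/a.png

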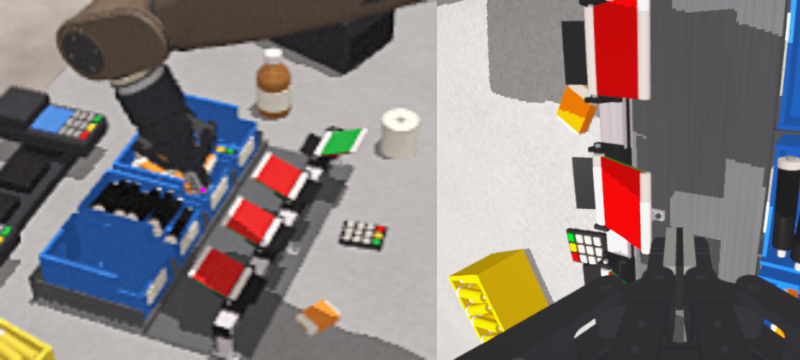

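The side view shows the tip (magenta, about 200,190) behind the rollers tag (252,218), between it and the bins. The wrist view shows the shut fingers (680,235) clear of the bead (645,200) and the bins. The tip is only about 16 mm thick. Next: go down, in, then diagonally up.

Request:
servo_tool(
  moves=[
    {"gripper":0,"linear":[-0.16,-0.03,-0.4],"turn":[0,0,0]},
    {"gripper":0,"linear":[0,0,-0.38],"turn":[0,0,0]},
    {"gripper":0,"linear":[0,0,0],"turn":[0,0,0]},
    {"gripper":0,"linear":[-0.12,0,0],"turn":[0,0,0]},
    {"gripper":0,"linear":[-0.12,0,0],"turn":[0,0,0]},
    {"gripper":0,"linear":[-0.12,0,0.02],"turn":[0,0,0]},
  ],
)

```text
t: 1.82
position: [0.608, -0.0164, 0.0979]
ee_rot: [-155.8, 0.0, 90.1]
ft_force: [-0.5, 0.8, 0.2]
opening: 0.0001
```

Request:
servo_tool(
  moves=[
    {"gripper":0,"linear":[-0.16,0,0.1],"turn":[0,0,0]},
    {"gripper":0,"linear":[-0.16,0,0.1],"turn":[0,0,0]},
    {"gripper":0,"linear":[-0.16,0,0.1],"turn":[0,0,0]},
    {"gripper":0,"linear":[-0.16,0,0.1],"turn":[0,0,0]},
  ],
)

```text
t: 2.33
position: [0.5804, -0.0166, 0.1241]
ee_rot: [-157.0, 0.1, 90.0]
ft_force: [0.3, 1.1, 1.5]
opening: 0.0005
```

Run:
```python
from h import *
s=state(); print(s['t'],s['position'],s['ft_force'])
p,d=snapshot('side'); p2,_=snapshot('scene')
v=np.hstack([cv2.resize(p[130:250,200:340],(420,360)),cv2.resize(p2[170:290,210:336],(378,360))]); cv2.imwrite('pics/b.png',v)
```

```text
2.325 [ 0.58042915 -0.01664209  0.12414739] [0.31685791 1.06302136 1.45690326]
```

View pics/b.png

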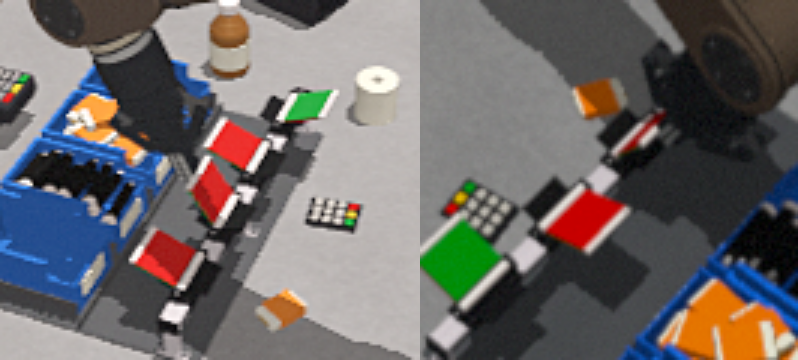

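The side view shows the rollers tag (212,192) lifted to about 55° by the fingertip and its neighbours unmoved. I'll continue inward.

Request:
servo_tool(
  moves=[
    {"gripper":0,"linear":[-0.2,0,0.03],"turn":[0,0,0]},
    {"gripper":0,"linear":[-0.2,0,0.03],"turn":[0,0,0]},
    {"gripper":0,"linear":[-0.2,0,0],"turn":[0,0,0]},
    {"gripper":0,"linear":[-0.2,0,0],"turn":[0,0,0]},
    {"gripper":0,"linear":[-0.2,0,0],"turn":[0,0,0]},
    {"gripper":0,"linear":[-0.2,0,0],"turn":[0,0,0]},
    {"gripper":0,"linear":[-0.1,0,0],"turn":[0,0,0]},
    {"gripper":0,"linear":[0,0,0],"turn":[0,0,0]},
    {"gripper":0,"linear":[0,0,0],"turn":[0,0,0]},
  ],
)

```text
t: 3.55
position: [0.512, -0.0162, 0.1295]
ee_rot: [-156.9, 0.0, 90.0]
ft_force: [-0.5, 0.4, -0.5]
opening: 0.0004
```

```bash
cat > tags.py <<'E'
from h import *
s=state(); print(s['t'],np.round(s['position'],4),np.round(s['ee_rot'],1),np.round(s['ft_force'],1))
for n in('scene','side'):
    p,d=snapshot(n); C=cam(n); cv2.imwrite(f'pics/last_{n}.png',p)
    H,S,V=cv2.split(cv2.cvtColor(p,cv2.COLOR_BGR2HSV)); yy,xx=np.mgrid[:420,:560]
    W=pts(C,np.c_[xx.ravel(),yy.ravel()],d.ravel()).reshape(420,560,3)
    zone=(W[...,2]>.07)&(W[...,2]<.16)&(W[...,0]>.46)&(W[...,0]<.62)&(abs(W[...,1]+.07)<.25)
    for nm,m in(('red',((H<6)|(H>174))&(S>150)&(V>60)),('green',(H>50)&(H<75)&(S>120))):
        k,l,st,ce=cv2.connectedComponentsWithStats((m&zone).astype(np.uint8))
        for i in range(1,k):
            if st[i,4]>=20: P=W[l==i]; print(n,nm,st[i,4],P.mean(0).round(3),'z',np.percentile(P[:,2],[5,95]).round(3))
E
python3 tags.py
```

```text
3.55 [ 0.512  -0.0162  0.1295] [-156.9    0.    90. ] [-0.5  0.4 -0.5]
scene red 193 [0.573 0.084 0.096] z [0.088 0.104]
scene red 262 [ 0.567 -0.117  0.095] z [0.086 0.104]
scene green 272 [ 0.518 -0.02   0.095] z [0.086 0.104]
scene green 400 [ 0.51  -0.215  0.095] z [0.087 0.104]
side red 205 [0.57  0.084 0.096] z [0.088 0.105]
side green 88 [ 0.507 -0.214  0.097] z [0.089 0.105]
side green 120 [ 0.512 -0.014  0.097] z [0.088 0.104]
```

The rollers tag now lies green. Next I'll rise and move behind the batteries tag.

Request:
servo_tool(
  moves=[
    {"gripper":0,"linear":[0,0,0.6],"turn":[0,0,0]},
    {"gripper":0,"linear":[0,0,0.6],"turn":[0,0,0]},
    {"gripper":0,"linear":[0.74,-0.67,0],"turn":[0,0,0]},
    {"gripper":0,"linear":[0.74,-0.67,0],"turn":[0,0,0]},
    {"gripper":0,"linear":[0.74,-0.67,0],"turn":[0,0,0]},
    {"gripper":0,"linear":[0,0,0],"turn":[0,0,0]},
    {"gripper":0,"linear":[0,0,0],"turn":[0,0,0]},
  ],
)

```text
t: 4.53
position: [0.6268, -0.1189, 0.1913]
ee_rot: [-156.9, 0.0, 90.1]
ft_force: [0.8, -0.5, 0.7]
opening: -0.0002
```

Request:
servo_tool(
  moves=[
    {"gripper":0,"linear":[-0.03,0.03,-0.7],"turn":[0,0,0]},
    {"gripper":0,"linear":[-0.03,0,-0.7],"turn":[0,0,0]},
    {"gripper":0,"linear":[0,0,-0.5],"turn":[0,0,0]},
    {"gripper":0,"linear":[0,0,0],"turn":[0,0,0]},
    {"gripper":0,"linear":[0,0,0],"turn":[0,0,0]},
  ],
)

```text
t: 5.15
position: [0.6216, -0.1128, 0.0975]
ee_rot: [-157.0, 0.0, 90.3]
ft_force: [-0.1, 0.0, 0.5]
opening: -0.0002
```

Request:
servo_tool(
  moves=[
    {"gripper":0,"linear":[-0.1,-0.06,-0.08],"turn":[0,0,0]},
    {"gripper":0,"linear":[-0.12,0,-0.02],"turn":[0,0,0]},
    {"gripper":0,"linear":[-0.12,0,0.02],"turn":[0,0,0]},
    {"gripper":0,"linear":[-0.16,0,0.1],"turn":[0,0,0]},
    {"gripper":0,"linear":[-0.16,0,0.1],"turn":[0,0,0]},
    {"gripper":0,"linear":[-0.16,0,0.1],"turn":[0,0,0]},
    {"gripper":0,"linear":[-0.16,0,0.1],"turn":[0,0,0]},
  ],
)

```text
t: 6.02
position: [0.5791, -0.1166, 0.124]
ee_rot: [-158.7, 0.3, 90.3]
ft_force: [0.4, 0.5, 0.6]
opening: -0.0002
```

Request:
servo_tool(
  moves=[
    {"gripper":0,"linear":[-0.2,0,0.05],"turn":[0,0,0]},
    {"gripper":0,"linear":[-0.2,0,0.03],"turn":[0,0,0]},
    {"gripper":0,"linear":[-0.2,0,0],"turn":[0,0,0]},
    {"gripper":0,"linear":[-0.2,0,0],"turn":[0,0,0]},
    {"gripper":0,"linear":[-0.2,0,0],"turn":[0,0,0]},
    {"gripper":0,"linear":[-0.2,0,0],"turn":[0,0,0]},
    {"gripper":0,"linear":[-0.1,0,0],"turn":[0,0,0]},
    {"gripper":0,"linear":[0,0,0],"turn":[0,0,0]},
    {"gripper":0,"linear":[0,0,0],"turn":[0,0,0]},
  ],
)

```text
t: 7.15
position: [0.5082, -0.1164, 0.1304]
ee_rot: [-158.6, 0.2, 90.2]
ft_force: [0.7, -0.5, -0.8]
opening: 0.0002
```

```bash
python3 tags.py
```

```text
7.15 [ 0.5082 -0.1164  0.1304] [-158.6    0.2   90.2] [ 0.7 -0.5 -0.8]
scene red 206 [0.572 0.083 0.095] z [0.086 0.104]
scene green 62 [ 0.533 -0.011  0.088] z [0.086 0.092]
scene green 287 [ 0.515 -0.122  0.095] z [0.086 0.104]
scene green 398 [ 0.51  -0.215  0.095] z [0.086 0.104]
side red 209 [0.569 0.083 0.096] z [0.088 0.106]
side green 88 [ 0.507 -0.213  0.098] z [0.089 0.107]
side green 107 [ 0.51  -0.114  0.097] z [0.089 0.105]
side green 118 [ 0.512 -0.014  0.097] z [0.088 0.105]
```

Batteries tag is green too. Next is the keypads tag, pushed from the robot side with the tilt reversed.

Request:
servo_tool(
  moves=[
    {"gripper":0,"linear":[0,0,0.6],"turn":[0,0,0]},
    {"gripper":0,"linear":[0,0,0.6],"turn":[0,-1,0]},
    {"gripper":0,"linear":[-0.27,-0.5,0],"turn":[0,-1,0]},
    {"gripper":0,"linear":[-0.27,-0.5,0],"turn":[0,-1,0]},
    {"gripper":0,"linear":[-0.27,-0.5,0],"turn":[0,-1,0]},
    {"gripper":0,"linear":[-0.27,-0.5,0],"turn":[0,-1,0]},
    {"gripper":0,"linear":[0,0,0],"turn":[0,-1,0]},
    {"gripper":0,"linear":[0,0,0],"turn":[0,-0.6,0]},
    {"gripper":0,"linear":[0,0,0],"turn":[0,0,0]},
  ],
)

```text
t: 8.38
position: [0.4556, -0.2208, 0.1951]
ee_rot: [160.3, 0.9, 90.0]
ft_force: [-0.6, -0.8, -0.3]
opening: 0.0
```

Run:
```python
from h import *
s=state(); print(s['t'],np.round(s['q'],1),s['position'],s['ee_rot'])
```

```text
8.375 [-43.9 -13.2 126.1  16.2  53.2 -52.2] [ 0.45555537 -0.22079334  0.19505362] [160.3304004    0.89053324  90.01617136]
```

Request:
servo_tool(
  moves=[
    {"gripper":0,"linear":[0,0.04,-0.7],"turn":[0,0,0]},
    {"gripper":0,"linear":[0,0.04,-0.7],"turn":[0,0,0]},
    {"gripper":0,"linear":[0,0,-0.55],"turn":[0,0,0]},
    {"gripper":0,"linear":[0,0,0],"turn":[0,0,0]},
    {"gripper":0,"linear":[0,0,0],"turn":[0,0,0]},
  ],
)

```text
t: 9.0
position: [0.4593, -0.2182, 0.0995]
ee_rot: [160.2, 1.2, 90.2]
ft_force: [-0.0, -0.2, 0.0]
opening: 0.0002
```

Run:
```python
from h import *
s=state(); print(s['t'],np.round(s['q'],1))
p,d=snapshot('side'); p2,_=snapshot('scene')
v=np.hstack([cv2.resize(p[110:230,220:360],(420,360)),cv2.resize(p2[170:290,170:296],(378,360))]); cv2.imwrite('pics/c.png',v)
```

```text
9.0 [-43.2  -4.6 129.9  19.5  40.9 -56.8]
```

View pics/c.png

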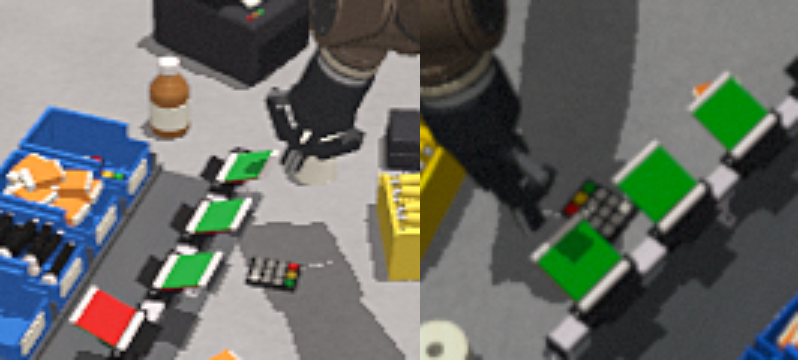

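The side view shows the fingertip (290,165) just outside the keypads tag's bead (265,155), and the other tags reading green, green and red. I'll lower slightly, then push in and up towards the bins.

Request:
servo_tool(
  moves=[
    {"gripper":0,"linear":[0,0,-0.14],"turn":[0,0,0]},
    {"gripper":0,"linear":[0.1,0.02,-0.03],"turn":[0,0,0]},
    {"gripper":0,"linear":[0.12,0,0],"turn":[0,0,0]},
    {"gripper":0,"linear":[0.12,0,0.02],"turn":[0,0,0]},
    {"gripper":0,"linear":[0.16,0,0.1],"turn":[0,0,0]},
    {"gripper":0,"linear":[0.16,0,0.1],"turn":[0,0,0]},
    {"gripper":0,"linear":[0.16,0,0.1],"turn":[0,0,0]},
    {"gripper":0,"linear":[0.16,0,0.1],"turn":[0,0,0]},
  ],
)

```text
t: 10.1
position: [0.4748, -0.2184, 0.1023]
ee_rot: [165.9, 1.0, 92.6]
ft_force: [-30.7, -3.3, 17.6]
opening: -0.0002
```

Request:
servo_tool(
  moves=[
    {"gripper":0,"linear":[0.2,0,0.07],"turn":[0,0,0]},
    {"gripper":0,"linear":[0.2,0,0.05],"turn":[0,0,0]},
    {"gripper":0,"linear":[0.2,0,0.02],"turn":[0,0,0]},
    {"gripper":0,"linear":[0.2,0,0],"turn":[0,0,0]},
  ],
)

```text
t: 10.6
position: [0.479, -0.2191, 0.1098]
ee_rot: [172.3, -0.1, 94.8]
ft_force: [-47.9, 1.5, 39.6]
opening: -0.0002
```

It has jammed at 48 N. I'll look before moving further.

```bash
python3 - <<'E'
from h import *
s=state(); print(s['t'],np.round(s['q'],1),s['ft_force'],s['wrist_torque'])
p,d=snapshot('side'); p2,_=snapshot('scene')
v=np.hstack([cv2.resize(p[125:195,260:340],(411,360),interpolation=3),cv2.resize(p2[215:285,185:260],(386,360),interpolation=3)]); cv2.imwrite('pics/d.png',v)
E
python3 tags.py
```

```text
10.6 [-38.2   2.2 120.5   6.8  52.  -46.9] [-47.94265192   1.50054393  39.57224078] [0.28931702 6.64956888 0.12485209]
10.7 [ 0.4794 -0.2191  0.1103] [ 1.722e+02 -1.000e-01  9.480e+01] [-48.3   0.7  40. ]
scene red 210 [0.572 0.083 0.095] z [0.086 0.103]
scene green 315 [ 0.515 -0.016  0.095] z [0.086 0.103]
scene green 350 [ 0.513 -0.116  0.095] z [0.086 0.104]
scene green 382 [ 0.515 -0.215  0.103] z [0.089 0.116]
side red 208 [0.569 0.084 0.096] z [0.088 0.105]
side green 53 [ 0.511 -0.212  0.107] z [0.094 0.12 ]
side green 105 [ 0.51  -0.114  0.097] z [0.089 0.104]
side green 120 [ 0.512 -0.014  0.097] z [0.088 0.106]
```

View pics/d.png

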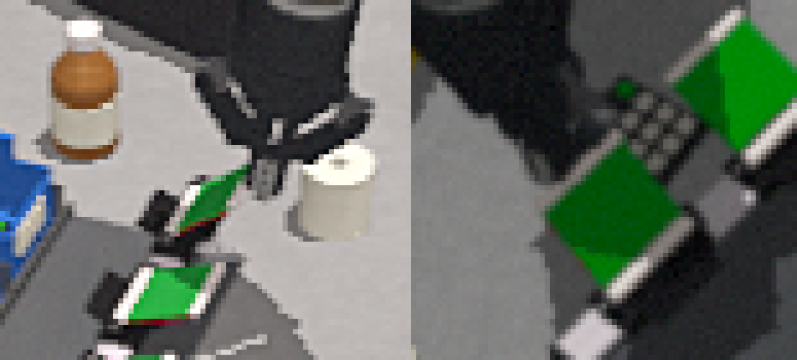

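The tag is lifted to about 36°, but the tool's tilt was pushed out from 160° to 172° and friction locked it. I'll back off, restore a larger tilt (about 30°), go in lower and follow the arc with more upward motion.

Request:
servo_tool(
  moves=[
    {"gripper":0,"linear":[-0.1,0,0],"turn":[0,0,0]},
    {"gripper":0,"linear":[-0.2,0,0],"turn":[0,0,0]},
    {"gripper":0,"linear":[-0.2,0,0],"turn":[0,-0.8,-0.4]},
    {"gripper":0,"linear":[0,0,0],"turn":[0,-0.9,-0.4]},
    {"gripper":0,"linear":[0,0,0],"turn":[0,-0.9,0]},
    {"gripper":0,"linear":[0,0,0],"turn":[0,-0.9,0]},
    {"gripper":0,"linear":[0,0,0],"turn":[0,0,0]},
  ],
)

```text
t: 11.68
position: [0.4541, -0.2198, 0.1114]
ee_rot: [150.5, 0.4, 89.6]
ft_force: [-0.4, -0.8, 0.3]
opening: 0.0004
```

Run:
```python
from h import *
s=state(); print(s['t'],np.round(s['q'],1),s['position'],s['ee_rot'],s['ft_force'])
```

```text
11.675 [-48.   -9.2 134.7  35.   38.7 -72.3] [ 0.45413621 -0.21976544  0.11135312] [150.49137311   0.44198708  89.55115958] [-0.3640887  -0.81428198  0.27493312]
```

Request:
servo_tool(
  moves=[
    {"gripper":0,"linear":[0,0.06,-0.3],"turn":[0,0,0]},
    {"gripper":0,"linear":[0.1,0,-0.15],"turn":[0,0,0]},
    {"gripper":0,"linear":[0.16,0,0],"turn":[0,0,0]},
    {"gripper":0,"linear":[0,0,0],"turn":[0,0,0]},
  ],
)

```text
t: 12.18
position: [0.4696, -0.2168, 0.0876]
ee_rot: [150.6, 0.5, 89.6]
ft_force: [0.2, 0.5, 0.4]
opening: -0.0001
```

Request:
servo_tool(
  moves=[
    {"gripper":0,"linear":[0.17,0,0.05],"turn":[0,0,0]},
    {"gripper":0,"linear":[0.08,0,0.12],"turn":[0,0,0]},
    {"gripper":0,"linear":[0.08,0,0.12],"turn":[0,0,0]},
    {"gripper":0,"linear":[0.1,0,0.1],"turn":[0,0,0]},
  ],
)

```text
t: 12.68
position: [0.4809, -0.2168, 0.1017]
ee_rot: [152.2, 0.8, 90.5]
ft_force: [-0.7, -0.3, 0.9]
opening: 0.0002
```

Request:
servo_tool(
  moves=[
    {"gripper":0,"linear":[0.16,0,0.12],"turn":[0,0,0]},
    {"gripper":0,"linear":[0.18,0,0.14],"turn":[0,0,0]},
    {"gripper":0,"linear":[0.2,0,0.12],"turn":[0,0,0]},
  ],
)

```text
t: 13.05
position: [0.5101, -0.2173, 0.1228]
ee_rot: [152.1, 0.8, 90.4]
ft_force: [-0.3, -1.0, -0.4]
opening: -0.0002
```

```bash
python3 tags.py | grep -e '-0.2[12]'
```

```text
13.05 [ 0.5101 -0.2173  0.1228] [152.1   0.8  90.4] [-0.3 -1.  -0.4]
scene green 246 [ 0.531 -0.216  0.113] z [0.093 0.132]
```

Green top now at z 0.132, so the tag is at about 65–70° and riding freely. I'll finish pushing inward.

Request:
servo_tool(
  moves=[
    {"gripper":0,"linear":[0.2,0,0.08],"turn":[0,0,0]},
    {"gripper":0,"linear":[0.2,0,0.04],"turn":[0,0,0]},
    {"gripper":0,"linear":[0.2,0,0],"turn":[0,0,0]},
    {"gripper":0,"linear":[0.2,0,0],"turn":[0,0,0]},
    {"gripper":0,"linear":[0.2,0,0],"turn":[0,0,0]},
    {"gripper":0,"linear":[0,0,0.2],"turn":[0,0,0]},
    {"gripper":0,"linear":[0,0,0.8],"turn":[0,0,0]},
    {"gripper":0,"linear":[0,0,0.8],"turn":[0,0,0]},
    {"gripper":0,"linear":[0,0,0.6],"turn":[0,0,0]},
    {"gripper":0,"linear":[0,0,0],"turn":[0,0,0]},
  ],
)

```text
t: 14.4
position: [0.5633, -0.2165, 0.2537]
ee_rot: [152.2, 0.8, 90.4]
ft_force: [-0.0, 1.1, -1.5]
opening: -0.0
```

```bash
python3 tags.py
python3 - <<'E'
import cv2,numpy as np
a=cv2.imread('pics/last_scene.png');b=cv2.imread('pics/last_side.png')
cv2.imwrite('pics/e.png',np.hstack([cv2.resize(a,(400,300)),cv2.resize(b[130:265,160:340],(400,300))]))
E
```

```text
14.4 [ 0.5633 -0.2165  0.2537] [152.2   0.8  90.4] [-0.   1.1 -1.5]
scene red 207 [0.572 0.083 0.095] z [0.086 0.104]
scene red 284 [ 0.566 -0.217  0.095] z [0.087 0.104]
scene green 312 [ 0.515 -0.016  0.095] z [0.086 0.104]
scene green 344 [ 0.513 -0.116  0.095] z [0.086 0.103]
side red 132 [ 0.563 -0.217  0.095] z [0.087 0.105]
side red 208 [0.569 0.084 0.096] z [0.088 0.105]
side green 104 [ 0.51  -0.114  0.097] z [0.089 0.105]
side green 119 [ 0.512 -0.014  0.097] z [0.088 0.105]
```

View pics/e.png

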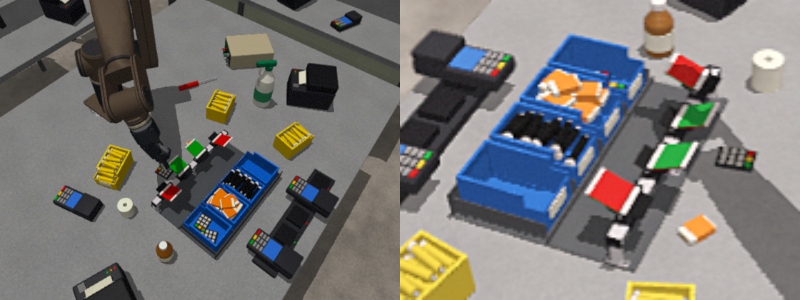

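The pictures show the tags as keypads red (165,195), batteries green (180,165), rollers green (200,148) and empty red (220,140). The bins and bystanders look undisturbed and the arm is clear, so I'm handing in.

```bash
python3 -c "
from cell import *
print(sign_off())"
```

```text
the job is handed in; nothing more can be done
None
```

All four flip tags now match their bins, and I handed the job in at about 14.4 s of the 48 s allowed.

- **Flipped:** I turned the rollers and batteries tags from red to green, and the keypads tag from green to red. The empty bin's tag was already red, so I left it alone.
- **Last checks:** Both cameras show keypads red, batteries green, rollers green and empty red. Each tag lies at its rest height (faces z 0.086–0.105 m). The gripper was clear at z 0.25 m with no contact force.
- **Not measured:** The bins and bystanders look unmoved in the last pictures, but I did not measure their positions again.
- **What went wrong:** My first push on the keypads tag jammed by friction, with the wrist force reaching about 63 N (48 N sideways, 40 N upward). That is under the 120 N wrist limit. It was a fingertip contact, so I don't believe the 40 N arm and gripper-body limit applies. I backed off, tilted the tool further and followed the tag's arc, and it then turned over with almost no force.

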